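# Put the tub away in the sample chest

## Robot

A 7-joint arm with a two-finger parallel gripper is mounted at the origin on a cart in front of the work surface, level with it; the furniture and walls round the work are solid. World frame = base frame: x ahead of the robot, y to its left, z up, the work surface at z = 0. Lengths are in m, angles in rad, forces in N, time in s.
With the tool pointing down it reaches from about 0.425 to 0.875 m from the base axis. Payload 4.7 kg.
Tool frame: the origin (TCP) lies on the centre line of the jaws, within the pads' length; the fingertips stand ahead of it and the grasp point (between the pads) lies 8 mm behind it (ctrl.finger_overhang is the x of the fingertips in the tool frame, in m); x points along the fingers, z is the direction in which the jaws open and shut, and the axes are right-handed (so a half turn about x gives the same grasp; the last joint's range is limited). The gripper opens to 87 mm and grips with 3 to 60 N. Pads are 19 mm wide; open, the fingers measure 117 mm over their backs; the gripper's body (75 mm by 190 mm) begins 51 mm behind the grasp point.
Start: joints at [-1.248, 0.321, -0.07, 1.45, 0.023, 1.371, -0.057], TCP at [0.198, 0.619, 0.234] pointing down, gripper open.
Joint ranges: [-2.86, 2.86], [-0.3, 2.09], [-1.38, 1.24], [0.06, 2.45], [-1.56, 4.7], [0.09, 2.05], [-2.69, 2.69]. Speed limits (rad/s): [2.57, 2.57, 3.14, 3.14, 3.14, 3.14, 3.14].

## Interface

Orientations are given as a rotation vector (axis times angle).
In Python, from bench import readout, viewer, job, nets, ctrl gives the robot as it stands.
- The arm moves only by the shell command python3 -m creep 'ROWS' [FORCE]. ROWS is JSON, a list of rows, each an object with "linear": the shift along the tool's x, y, z in m, a list of three; "twist": the turn, a rotation vector about the tool's x, y, z in degrees, a list of three; "fingers": the gripper's target within -1 to 1 (shut at 1, half-way at 0, fully open at -1). A call has 1 to 8 rows; each row is the pose to reach, as a shift and turn from the pose commanded when the call began, along the tool's axes at that moment; what a row does not reach only later rows make up. A row lasts 1/12 s, in which the tool goes at most 41.7 mm and 7.16 degrees, less where a joint would pass 70% of its speed; a pose out of reach is approached as far as the arm can. A call with a gripper value outside its range is refused whole. The fingers move at their own pace and stop on an object; FORCE is the grip in N (left out, the last holds). Time passes only in rows, so rows that repeat a pose let the fingers close. It gives the time, the measured TCP pose, the force and the opening at its end, in the units of the state.
- readout.get_state(): the state, without advancing time (a new reading comes with each control period).
- viewer.get_image(name): name is "scene" or "top"; returns (picture, depth): 400x640x3 uint8, red, green, blue; 400x640 float32, m along the optical axis (not along the pixel's ray), 0 where there is no reading.
- viewer.camera_params(name): a dict with "K" (3x3 intrinsics, pixels), "k1" (the pictures are not rectified: a ray, as slopes to the right and down, at radius r is drawn at 1 + k1 r^2 times it, then the intrinsics apply), "cam_to_world" (4x4, takes a point from camera to world coordinates). Camera axes: x right, y down, z forward; pixel columns grow to the right and rows downward; lengths in m; the calibration is good to about 2 mm. A picture is of the moment at which its call begins. camera_params takes no time and is no camera call.
- job.close_job(): hands the job in, once; it reports no verdict.
Trained networks look in the newest picture that a camera, given by its name, has taken for a name from the list of things; names that differ only in an ending like _2 or _b are one class to them, and where a whole thing is asked for, a point or a joint stands for the part that bears it (a point fixed in the world has none). Each returns a list of dicts, best first, with "conf" (0 to 1); they miss things now and then, are a little off and sometimes report something else, mostly with a low value. They report only what shows in the picture. A call takes as long as a camera call. They do not tell look-alikes from the thing itself.
- nets.boxes_of(camera, label): "centre" ([x, y, z] in m, in world coordinates, good to about 4 mm: the middle of the surface that is visible of it).
- nets.place_of(camera, label): "centre" ([x, y, z] in m, in world coordinates, good to about 4 mm: a listed point, or the origin of a listed thing).
The state is a dict: "time": time; "joint_positions": joint angles; "qd": joint speeds; "joint_torque": joint torques, N m; "position": TCP position; "tool_rot": TCP orientation; "ft_force": force on the tool from outside, world axes, zero at the start; "torque": the same for the moment, N m; "grip_width": opening from 0.0 (shut) to 1.0 (fully open).
Only numpy, scipy, OpenCV 4.12 (cv2) and the standard library are available. Lean on these libraries where they do the work, as an engineer would, in place of code of your own. Each camera call takes 0.05 s, during which the arm holds its last target.

## Task

Put the smaller, taller of the two lidded tubs that stand on the bench beside the wooden chest away in the chest: lift the chest's lid by its bar until the folding stay locks and the lid stands on its own, then stand the tub upright on the chest floor in the free space beside the tub already in there. Then push the stay's thumb tab in to break its joint while the lid is still up, take the lid by its bar and lower it under control until it is fully shut; never let it drop. Do not shift the tub that is already in the chest or the other things on the bench.

Things in the scene. Friction and masses are not known exactly. Their poses are not given: they have to be found in the camera images.
- bay_floor (a point): centre of the floor of the chest's storage bay, 12 mm above the bench. The bay is open, spans chest x -88 to +88 mm and y -153 to +123 mm, and is 80 mm deep; the board at its +y side ends 6 mm below the rim
- stay_pivot (a point): pivot of the stay's lower link on the chest wall, chest coordinates (-41.5, 140.5, 66) mm; the stay moves in the plane chest y = +140.5 mm. Lower link 106 mm from this pivot to the elbow pin; upper link 87 mm, from there to the underside of the lid. Locked, the lower link leans from the pivot to the back, 54 degrees up from the horizontal
- chest: plywood chest, fixed to the bench: 200 (x) x 330 (y) x 92 mm to the rim, walls 12 mm; 107 mm high with the lid shut. Origin: centre of its underside. x points from its front (bar, nearest the robot) to its back (hinge), y to the robot's left, z up. A board splits it into the storage bay and, at y +128 to +153 mm, a narrow well for the stay
- lid_hinge (a point): point on the lid's hinge axis, at the middle of the chest's back, chest coordinates (103.5, 0, 92) mm; the axis runs along the chest's y
- lid (a joint): lid angle, rad: 0 shut, grows as it opens, 1.465 with the stay locked (nearly upright, leaning 6 degrees to the front), 1.468 at most. Wooden, 14 mm thick, 0.6 kg; about 4 N at the bar raises it. The hinge is stiff: the lid stays where it is left above about 1.0 rad, but falls shut from lower angles
- lid_bar (a point): middle of the lid's steel bar: round, 12 mm thick, 110 mm long, along the chest's y, on posts at its ends, 40 mm off the lid's front edge (34 mm free between). Seen from the hinge axis with the lid shut it lies 244.5 mm to the front and 7.5 mm up (99.5 mm above the bench); it swings with the lid, to 336 mm above the bench when the stay is locked
- stay_elbow (a joint): elbow of the folding steel stay, rad: 0 folded (lid shut), 2.96 links in line, 3.08 locked on its stop just past the line. A light spring snaps it into the lock when the lid comes within 0.01 rad of fully open. Locked, the lid cannot be pushed down. Pushed back below about 2.6 it stays broken, else it snaps back; the stiff hinge then still holds the lid up
- thumb_tab (a point): centre of the face of the thumb tab at the stay's elbow, a steel plate 18 x 18 mm. Locked, it is at about chest (8, 140.5, 156) mm, above the rim, and faces the robot and up; to break the joint it is pushed square to the lower link, to the back and down (chest direction x +0.81, z -0.59), by 25 to 45 mm with about 1.5 N
- tub: the tub to put away, the smaller and taller of the two beside the chest: round tub with a snap lid, 67 mm across the lid (top 14 mm), wall below 60 mm across, 62 mm high, about 0.15 kg. Origin: centre of its underside. It stands on the bench to the left or the right of the chest
- stored_tub: larger round tub, 73 mm across, 62 mm high, standing in the chest's bay; it stays. Origin: centre of its underside. It leaves at least 100 mm free on one side of it along the chest's y
- slip_cup: bystander: low wide tub, 79 mm across, 46 mm high, on the bench beside the chest. Origin: centre of its underside
- test_tile: bystander: L-shaped glazed tile, 44 x 46 x 62 mm, upright plate 7 mm thick, standing on the bench beside the chest. Origin: centre of its underside
- tape: bystander: roll of tape lying flat on the bench beside the chest, 100 mm across, 24 mm high. Origin: centre of its underside
Not all that is in view belongs to the job. What is shaped like the tub but blue or pink is not meant.

How it is judged:
On the way, in this order (a step that is already met when the one before it is completed fails the run):
1. the lid stands fully open on the locked stay, let go (value of joint stay_elbow above 3.02 rad and value of joint lid above 1.43 rad and contact force between the fingers and lid below 0.3 N), for 0.2 s.
2. the tub stands upright on the bay floor, let go, with the stay still locked (value of joint stay_elbow above 3.02 rad and value of joint lid above 1.43 rad and x of tub in the frame of chest between -0.06 and 0.06 m and y of tub in the frame of chest between -0.13 and 0.1 m and z of tub in the frame of chest between 0.006 and 0.02 m and angle between tub's own z axis and vertical below 0.12 rad and contact force between the fingers and tub below 0.3 N and linear speed of tub below 0.02 m/s), for 0.2 s.
3. the stay's joint is broken and the lid is still up (value of joint stay_elbow below 2.75 rad and value of joint lid above 0.8 rad), for 0.1 s.
At the end, for the whole second after the job is handed in: the lid is fully shut (below 0.02 rad), the tub stands upright (within 0.12 rad) and at rest on the floor of the storage bay (its centre within 60 mm of the chest's middle in x and from -130 to +100 mm in y), and the stored tub and the bystanders are within 30 mm of where they were (value of joint lid below 0.02 rad and x of tub in the frame of chest between -0.06 and 0.06 m and y of tub in the frame of chest between -0.13 and 0.1 m and z of tub in the frame of chest between 0.006 and 0.02 m and angle between tub's own z axis and vertical below 0.12 rad and linear speed of tub below 0.02 m/s and distance of each of stored_tub, slip_cup, test_tile, tape from where it was at the start of the episode below 0.03 m); the robot touches nothing.
It fails at once if the lid is dropped or slammed: it closes faster than 1.8 rad/s (velocity of joint lid below -1.8 rad/s).
It fails at once if the stored tub or a bystander is moved by more than 30 mm or tipped over (distance of any of stored_tub, slip_cup, test_tile, tape from where it was at the start of the episode above 0.03 m or angle between any of stored_tub, slip_cup, test_tile, tape's own z axis and vertical above 0.3 rad).
It also fails if it takes over 72 s, if anything falls off the work surface, if the arm or the gripper's body presses on something with over 40 N, if the wrist force passes 120 N, or if a joint passes its speed limit or range.

## Working session

There is one attempt and no reset: what is moved stays moved. The work goes in short steps, Python scripts to look and compute and a shell command to move; the robot and the scene stay as the last step left them, time stands still between calls to the robot, and variables do not carry over. Pictures are saved under pics/ and viewed, and the job is handed in when it is done.

```bash
ls; mkdir -p pics; python3 - <<'E'
from bench import readout, viewer, nets, ctrl
import cv2
print(readout.get_state()); print(ctrl.finger_overhang)
for c in ("scene","top"):
    im,d=viewer.get_image(c); cv2.imwrite(f"pics/{c}0.png",im[:,:,::-1])
    p=viewer.camera_params(c); print(c,p)
    for l in ("tub","stored_tub","chest","lid_bar","lid_hinge","bay_floor","slip_cup","test_tile","tape"):
        print(c,l,[(round(r["conf"],2),[round(float(x),4) for x in r["centre"]]) for r in nets.place_of(c,l)][:4])
E
```

```text
pics
{'time': 0.0, 'joint_positions': array([-1.24786809,  0.32181899, -0.07005549,  1.45165884,  0.0226324 ,
        1.37077619, -0.05686839]), 'qd': array([ 0.00069684, -0.00015596, -0.00073443, -0.000815  , -0.00105095,
       -0.00123746, -0.00031199]), 'joint_torque': array([-1.85688377e-04, -4.91287208e+01, -4.03983174e-01, -3.12535286e+01,
       -6.39096508e-02,  4.36133821e-02,  1.92118378e-04]), 'position': array([0.19747952, 0.61873175, 0.23247198]), 'tool_rot': array([-0.97999885,  1.34106914,  0.97798381]), 'ft_force': array([-0.50983617, -0.32517614, -0.0553953 ]), 'torque': array([ 0.00761376, -0.01605659,  0.00805232]), 'grip_width': 1.00446024533701}
0.011
scene {'K': array([[420.18020365,   0.        , 315.85021843],
       [  0.        , 420.18020365, 198.80565794],
       [  0.        ,   0.        ,   1.        ]]), 'k1': -0.09032290725925338, 'cam_to_world': array([[ 6.67490886e-01, -5.14731367e-01,  5.38059046e-01,
        -1.08466804e-01],
       [-7.44617872e-01, -4.61779992e-01,  4.81978696e-01,
        -5.98866529e-01],
       [ 3.75348491e-04, -7.22364769e
[... 972 characters left out ...]
  0.37049478],
       [-0.99955883, -0.00725346,  0.02880151,  0.0028676 ],
       [-0.02692354, -0.18815693, -0.98176988,  1.08080349],
       [ 0.        ,  0.        ,  0.        ,  1.        ]])}
top tub [(0.98, [0.4323, -0.1557, 0.0017]), (0.97, [0.4077, -0.2649, 0.0021]), (0.79, [0.4459, -0.3595, 0.0043])]
top stored_tub []
top chest [(0.71, [0.4306, -0.155, -0.0002]), (0.57, [0.5838, 0.0702, -0.0024])]
top lid_bar [(0.92, [0.4467, 0.0846, 0.1025])]
top lid_hinge [(0.67, [0.6835, 0.0601, 0.0914])]
top bay_floor []
top slip_cup [(0.86, [0.5582, -0.2255, 0.0003]), (0.71, [0.5223, 0.3415, -0.0004])]
top test_tile [(0.82, [0.5244, 0.3408, 0.0005])]
top tape [(0.62, [0.6257, 0.3405, -0.0])]
```

View pics/scene0.png

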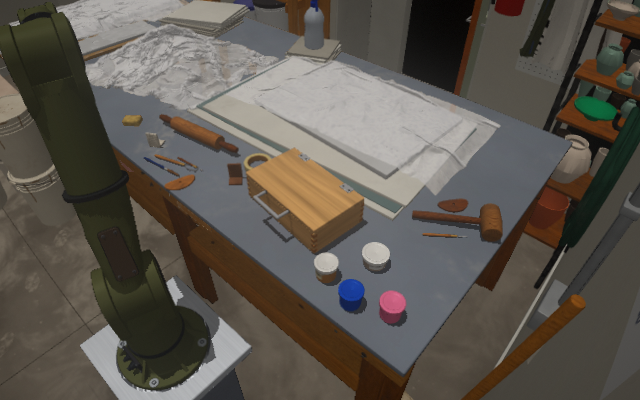

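View pics/top0.png

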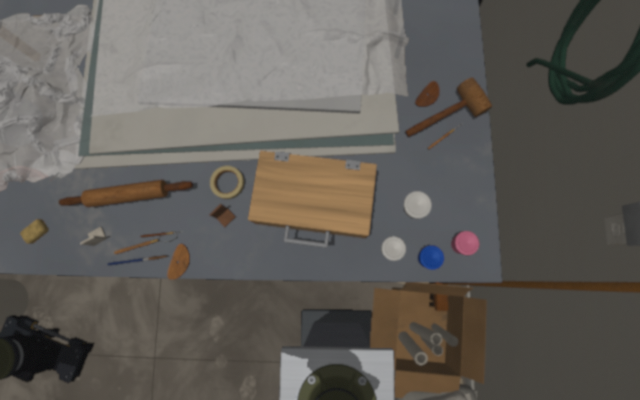

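The scene view shows the chest in the middle (250-360, 150-245) with its bar at (275, 225). The white tub is at (326, 265) and the slip cup at (376, 256). The blue and pink look-alikes are at (351, 292) and (392, 306). Next I'll refine the chest pose from depth.

```bash
cat > h.py <<'E'
import numpy as np, cv2
from scipy.spatial.transform import Rotation as R
from bench import readout, viewer, nets, ctrl
def cloud(c):
    im,d=viewer.get_image(c); p=viewer.camera_params(c)
    v,u=np.mgrid[0:400,0:640].astype(float)
    K=np.array(p["K"]); k=np.array([p["k1"],0,0,0,0])
    n=cv2.undistortPoints(np.stack([u.ravel(),v.ravel()],1)[:,None],K,k)[:,0].reshape(400,640,2)
    P=np.concatenate([n*d[...,None],d[...,None]],-1)
    T=np.array(p["cam_to_world"]); W=P@T[:3,:3].T+T[:3,3]; W[d==0]=np.nan
    return im,W
def st():
    s=readout.get_state(); print("t",round(s["time"],2),"pos",np.round(s["position"],4),"F",np.round(s["ft_force"],1),"w",round(s["grip_width"],3),"q",np.round(s["joint_positions"],2)); return s
def frame(x,z):
    x=np.array(x,float);x/=np.linalg.norm(x); z=np.array(z,float); z-=x*(z@x); z/=np.linalg.norm(z)
    return np.stack([x,np.cross(z,x),z],1)
def plan(pos,Rt=None):
    s=st(); R0=R.from_rotvec(s["tool_rot"]).as_matrix()
    l=R0.T@(np.array(pos)-s["position"])
    if Rt is None: print("linear mm",np.round(l*1e3,1)); return
    for flip in (0,1):
        Rf=Rt@(np.diag([1,-1,-1]) if flip else np.eye(3))
        print("linear mm",np.round(l*1e3,1),"twist",np.round(np.degrees(R.from_matrix(R0.T@Rf).as_rotvec()),1))
    print("R0 cols\n",np.round(R0,3))
E
python3 - <<'E'
from h import *
for c in ("top","scene"):
    im,W=cloud(c)
    x,y,z=W[...,0],W[...,1],W[...,2]
    m=(abs(z-0.107)<0.006)&(x>0.44)&(x<0.75)&(y>-0.15)&(y<0.3)
    n,lab,stt,ce=cv2.connectedComponentsWithStats(m.astype(np.uint8))
    i=1+np.argmax(stt[1:,4]); 
    pts=W[lab==i]; print(c,len(pts),"z",np.median(pts[:,2]))
    r=cv2.minAreaRect((pts[:,:2]).astype(np.float32)*1000); print(r)
    print(np.round(cv2.boxPoints(r)))
    b=(z>0.09)&(z<0.12)&(x>0.40)&(x<0.475)&(y>-0.05)&(y<0.2)&(lab!=i)
    print("bar",np.round(np.nanmean(W[b],0),4),b.sum())
    t=(z>0.056)&(z<0.07)&(x>0.38)&(x<0.48)&(y>-0.21)&(y<-0.1)
    print("tubtop",np.round(np.nanmean(W[t],0),4), np.round(cv2.minEnclosingCircle(W[t][:,:2].astype(np.float32)*1000),1) if 0 else cv2.minEnclosingCircle((W[t][:,:2]*1000).astype(np.float32)))
E
```

```text
top 8692 z 0.10730357188832196
((558.332763671875, 69.79681396484375), (333.0966796875, 244.56105041503906), 83.12619018554688)
[[ 417.  -81.]
 [ 660. -110.]
 [ 700.  221.]
 [ 457.  250.]]
bar [0.4396 0.0548 0.1043] 84
tubtop [ 0.4321 -0.1589  0.0617] ((432.1998596191406, -159.0640869140625), 33.75532913208008)
scene 4956 z 0.10596124442344246
((557.2677612304688, 75.27884674072266), (336.0670166015625, 247.1392822265625), 83.29998779296875)
[[ 415.  -77.]
 [ 660. -106.]
 [ 700.  228.]
 [ 454.  257.]]
bar [0.4457 0.0536 0.1007] 157
tubtop [ 0.4276 -0.154   0.0598] ((427.9414367675781, -153.16494750976562), 35.07615661621094)
```

```bash
cat >> h.py <<'E'
YAW=np.radians(-6.8); C0=np.array([0.5815,0.0695,0.0])
cx=np.array([np.cos(YAW),np.sin(YAW),0]); cy=np.array([-np.sin(YAW),np.cos(YAW),0]); cz=np.array([0,0,1.])
def ch(x,y,z): return C0+cx*x/1e3+cy*y/1e3+cz*z/1e3
def tochest(p): d=np.array(p)-C0; return np.round(np.array([d@cx,d@cy,d[2]])*1e3,1)
DOWN=frame([0,0,-1],cx)
E
python3 - <<'E'
from h import *
plan(ch(-142,0,190),DOWN)
E
```

```text
t 1.1 pos [0.1976 0.6193 0.2336] F [ 0.7 -0.5 -0.1] w 0.997 q [-1.25  0.32 -0.07  1.45  0.02  1.37 -0.06]
linear mm [  43.6 -393.4 -433.9] twist [79.1  0.  -0. ]
linear mm [  43.6 -393.4 -433.9] twist [-100.9    0.     0. ]
R0 cols
 [[ 0.    -0.953  0.304]
 [ 0.     0.304  0.953]
 [-1.    -0.     0.   ]]
```

```bash
python3 -m creep '[{"linear":[0.005,-0.04,-0.045],"twist":[7,0,0],"fingers":0.26},{"linear":[0.01,-0.07,-0.075],"twist":[14,0,0],"fingers":0.26},{"linear":[0.012,-0.1,-0.105],"twist":[21,0,0],"fingers":0.26},{"linear":[0.015,-0.13,-0.135],"twist":[28,0,0],"fingers":0.26},{"linear":[0.018,-0.155,-0.167],"twist":[35,0,0],"fingers":0.26},{"linear":[0.02,-0.182,-0.198],"twist":[42,0,0],"fingers":0.26},{"linear":[0.022,-0.21,-0.228],"twist":[49,0,0],"fingers":0.26},{"linear":[0.025,-0.236,-0.258],"twist":[56,0,0],"fingers":0.26}]'
python3 - <<'E'
from h import *
plan(ch(-142,0,190),DOWN)
E
```

```text
time: 1.77
position: [0.3376, 0.3158, 0.21]
tool_rot: [-0.218, 1.559, 0.22]
ft_force: [0.0, 0.8, 0.5]
grip_width: 0.477
t 1.77 pos [0.3376 0.3158 0.21  ] F [0.  0.8 0.5] w 0.477 q [-1.   -0.07  0.18  1.93  0.01  1.28 -0.54]
linear mm [  19.8 -249.    35.8] twist [22.8  0.  -0.1]
linear mm [  19.8 -249.    35.8] twist [-1.572e+02  1.000e-01  1.000e-01]
R0 cols
 [[ 0.001 -0.275  0.961]
 [ 0.001  0.961  0.275]
 [-1.     0.001  0.001]]
```

```bash
python3 -m creep '[{"linear":[0.003,-0.036,0.005],"twist":[4,0,0],"fingers":0.26},{"linear":[0.006,-0.072,0.01],"twist":[8,0,0],"fingers":0.26},{"linear":[0.009,-0.108,0.015],"twist":[12,0,0],"fingers":0.26},{"linear":[0.012,-0.144,0.02],"twist":[16,0,0],"fingers":0.26},{"linear":[0.015,-0.18,0.026],"twist":[20,0,0],"fingers":0.26},{"linear":[0.018,-0.216,0.031],"twist":[22.8,0,0],"fingers":0.26},{"linear":[0.02,-0.249,0.036],"twist":[22.8,0,0],"fingers":0.26},{"linear":[0.02,-0.249,0.036],"twist":[22.8,0,0],"fingers":0.26}]'
python3 - <<'E'
from h import *
plan(ch(-142,0,91.5),DOWN)
im,W=cloud("scene"); cv2.imwrite("pics/a1.png",cv2.resize(im[120:300,180:400,::-1],None,fx=3,fy=3))
for c in ("scene","top"):
    if c=="top": viewer.get_image(c)
    print([(round(r["conf"],2),np.round(r["centre"],4),tochest(r["centre"])) for r in nets.place_of(c,"lid_bar")])
E
```

```text
time: 2.43
position: [0.4437, 0.0817, 0.19]
tool_rot: [0.095, 1.567, -0.098]
ft_force: [-0.3, -0.0, -0.0]
grip_width: 0.375
t 2.43 pos [0.4437 0.0817 0.19  ] F [-0.3 -0.  -0. ] w 0.375 q [-0.74 -0.1   0.47  1.99  0.05  1.24 -0.41]
linear mm [98.4  4.3 -4. ] twist [-0.3  0.1  0.1]
linear mm [98.4  4.3 -4. ] twist [179.7   0.2  -0.2]
R0 cols
 [[ 0.002  0.123  0.992]
 [-0.002  0.992 -0.123]
 [-1.    -0.002  0.002]]
[(0.98, array([0.443 , 0.0894, 0.0983]), array([-139.9,    3.4,   98.3]))]
[]
```

View pics/a1.png

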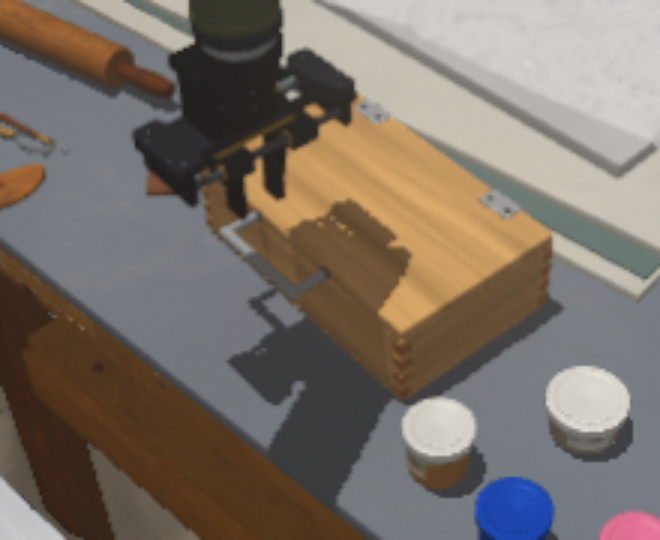

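The gripper is above the bar with its jaws across it, and the bar shows at (270, 260) in the crop. Next I descend and grip.

```bash
python3 -m creep '[{"linear":[0.03,0.004,-0.003],"twist":[0,0,0],"fingers":0.26},{"linear":[0.06,0.004,-0.003],"twist":[0,0,0],"fingers":0.26},{"linear":[0.085,0.004,-0.003],"twist":[0,0,0],"fingers":0.26},{"linear":[0.098,0.004,-0.003],"twist":[0,0,0],"fingers":0.26},{"linear":[0.098,0.004,-0.003],"twist":[0,0,0],"fingers":0.26}]' 12
python3 - <<'E'
from h import *
s=st(); print(tochest(s["position"]))
im,W=cloud("scene"); cv2.imwrite("pics/a2.png",cv2.resize(im[140:280,210:370,::-1],None,fx=4,fy=4))
E
```

```text
time: 3.05
position: [0.436, 0.0939, 0.0888]
tool_rot: [0.084, 1.575, -0.089]
ft_force: [-0.5, 0.2, -0.2]
grip_width: 0.37
t 3.05 pos [0.436  0.0939 0.0888] F [-0.5  0.2 -0.2] w 0.37 q [-0.74  0.01  0.48  2.12 -0.    1.02 -0.37]
[-147.4    7.    88.8]
```

View pics/a2.png

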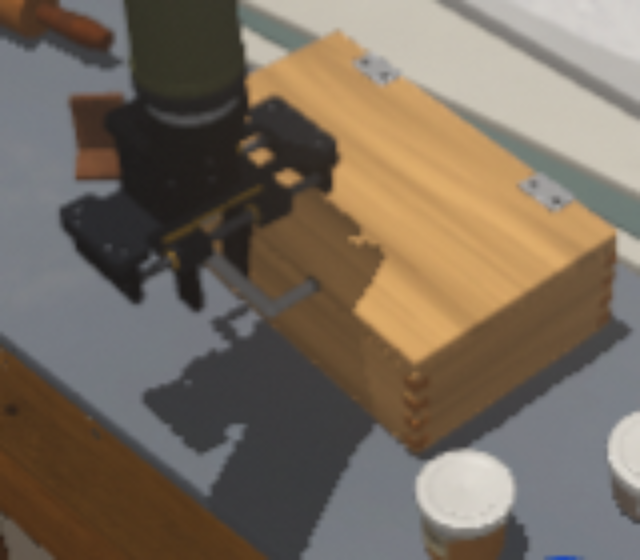

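```bash
python3 -m creep '[{"linear":[0,0,0.003],"twist":[0,0,0],"fingers":0.26},{"linear":[-0.002,-0.004,0.006],"twist":[0,0,0],"fingers":0.26},{"linear":[-0.002,-0.004,0.006],"twist":[0,0,0],"fingers":0.6},{"linear":[-0.002,-0.004,0.006],"twist":[0,0,0],"fingers":1},{"linear":[-0.002,-0.004,0.006],"twist":[0,0,0],"fingers":1},{"linear":[-0.002,-0.004,0.006],"twist":[0,0,0],"fingers":1}]' 12
python3 - <<'E'
from h import *
s=st(); print(tochest(s["position"]))
R0=R.from_rotvec(s["tool_rot"]).as_matrix(); print(np.round(R0,3))
E
```

```text
time: 3.6
position: [0.4433, 0.0887, 0.094]
tool_rot: [0.09, 1.572, -0.089]
ft_force: [-8.9, 1.4, 5.2]
grip_width: 0.151
t 3.6 pos [0.4433 0.0887 0.094 ] F [-8.9  1.4  5.2] w 0.151 q [-0.73  0.01  0.49  2.1  -0.01  1.03 -0.36]
[-139.5    2.7   94. ]
[[-0.003  0.113  0.994]
 [ 0.001  0.994 -0.113]
 [-1.     0.    -0.003]]
```

```bash
sed -i 's/0.5815,0.0695/0.583,0.0693/' h.py; python3 -m creep '[{"linear":[-0.021,0,0.002],"twist":[0,0,0],"fingers":1},{"linear":[-0.042,0,0.005],"twist":[0,0,0],"fingers":1},{"linear":[-0.063,0,0.010],"twist":[0,0,0],"fingers":1},{"linear":[-0.083,0,0.017],"twist":[0,0,0],"fingers":1},{"linear":[-0.103,0,0.026],"twist":[0,0,0],"fingers":1},{"linear":[-0.121,0,0.0365],"twist":[0,0,0],"fingers":1},{"linear":[-0.139,0,0.0485],"twist":[0,0,0],"fingers":1},{"linear":[-0.155,0,0.062],"twist":[0,0,0],"fingers":1}]' 15
python3 - <<'E'
from h import *
s=st(); p=tochest(s["position"]); print(p); R0=R.from_rotvec(s["tool_rot"]).as_matrix(); print(np.round(R0,3))
print("theta",np.arctan2(p[2]+6-92,103.5-p[0])-.031, "r",np.hypot(p[2]+6-92,103.5-p[0]))
E
```

```text
time: 4.27
position: [0.5001, 0.0814, 0.2489]
tool_rot: [0.088, 1.584, -0.089]
ft_force: [-18.4, -0.8, 10.9]
grip_width: 0.134
t 4.27 pos [0.5001 0.0814 0.2489] F [-18.4  -0.8  10.9] w 0.134 q [-0.72  0.01  0.51  1.78 -0.01  1.37 -0.32]
[-83.8   2.2 248.9]
[[-0.015  0.112  0.994]
 [-0.     0.994 -0.112]
 [-1.    -0.002 -0.015]]
theta 0.6848361100561443 r 248.2291280248956
```

```bash
python3 -m creep '[{"linear":[-0.018,0,0.012],"twist":[0,0,0],"fingers":1},{"linear":[-0.032,0,0.0285],"twist":[0,0,0],"fingers":1},{"linear":[-0.045,0,0.046],"twist":[0,0,0],"fingers":1},{"linear":[-0.056,0,0.0645],"twist":[0,0,0],"fingers":1},{"linear":[-0.0655,0,0.084],"twist":[0,0,0],"fingers":1},{"linear":[-0.073,0,0.1045],"twist":[0,0,0],"fingers":1}]' 15
python3 - <<'E'
from h import *
s=st(); p=tochest(s["position"]); print(p); R0=R.from_rotvec(s["tool_rot"]).as_matrix(); print(np.round(R0,3))
print("theta",np.arctan2(p[2]+6-92,103.5-p[0])-.031, "r",np.hypot(p[2]+6-92,103.5-p[0]))
E
```

```text
time: 4.77
position: [0.6096, 0.0683, 0.3236]
tool_rot: [0.089, 1.57, -0.09]
ft_force: [-3.5, -3.0, 2.2]
grip_width: 0.125
t 4.77 pos [0.6096 0.0683 0.3236] F [-3.5 -3.   2.2] w 0.125 q [-0.62  0.24  0.58  1.42 -0.13  1.52 -0.17]
[ 26.5   2.1 323.6]
[[-0.001  0.114  0.994]
 [-0.001  0.994 -0.114]
 [-1.    -0.001 -0.001]]
theta 1.22640212384969 r 249.76540993500282
```

```bash
python3 -m creep '[{"linear":[-0.005,0,0.018],"twist":[0,0,0],"fingers":1},{"linear":[-0.009,0,0.036],"twist":[0,0,0],"fingers":1},{"linear":[-0.011,0,0.05],"twist":[0,0,0],"fingers":1},{"linear":[-0.012,0,0.058],"twist":[0,0,0],"fingers":1},{"linear":[-0.012,0,0.063],"twist":[0,0,0],"fingers":1},{"linear":[-0.012,0,0.063],"twist":[0,0,0],"fingers":1}]' 15
python3 - <<'E'
from h import *
s=st(); p=tochest(s["position"]); print(p)
print("theta",np.arctan2(p[2]+6-92,103.5-p[0])-.031, "r",np.hypot(p[2]+6-92,103.5-p[0]))
im,W=cloud("scene"); cv2.imwrite("pics/a3.png",cv2.resize(im[60:280,200:420,::-1],None,fx=2.7,fy=2.7))
im,W=cloud("top"); cv2.imwrite("pics/a3t.png",cv2.resize(im[100:280,200:440,::-1],None,fx=3,fy=3))
E
```

```text
time: 5.27
position: [0.6688, 0.0612, 0.334]
tool_rot: [0.089, 1.579, -0.091]
ft_force: [-12.8, -2.7, 6.3]
grip_width: 0.132
t 5.27 pos [0.6688 0.0612 0.334 ] F [-12.8  -2.7   6.3] w 0.132 q [-0.54  0.39  0.58  1.23 -0.21  1.59 -0.11]
[ 86.1   2.1 334. ]
theta 1.4697498231112187 r 248.60965387530712
```

View pics/a3.png

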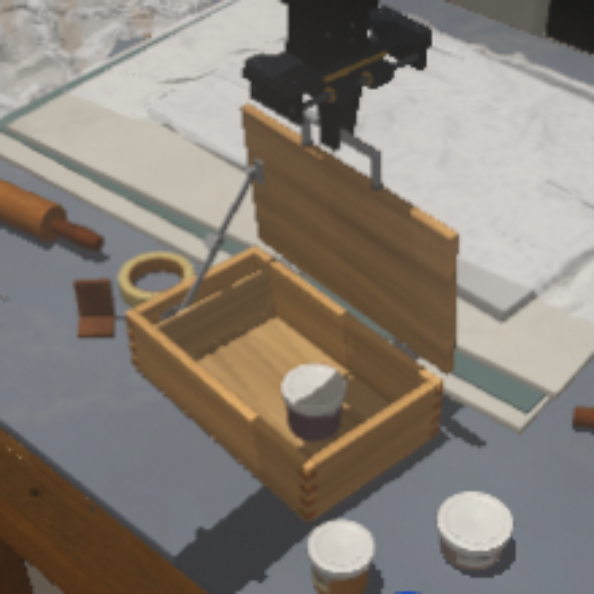

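View pics/a3t.png

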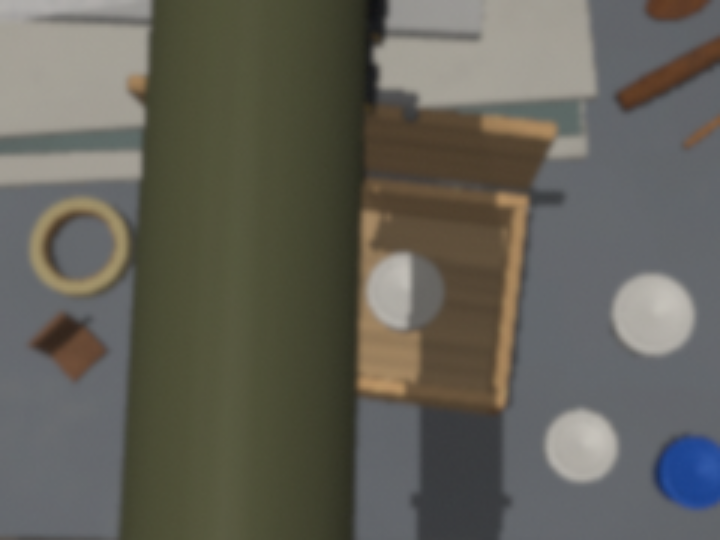

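The lid is up, and the stay looks straight at (220, 230). The stored tub is on the right of the bay, so the free space is on the left. Now I let go.

```bash
python3 -m creep '[{"linear":[0,0,-0.003],"twist":[0,0,0],"fingers":0.5},{"linear":[0,0,-0.003],"twist":[0,0,0],"fingers":0.3},{"linear":[0,0,-0.003],"twist":[0,0,0],"fingers":0.2},{"linear":[-0.03,0,-0.003],"twist":[0,0,0],"fingers":0.2},{"linear":[-0.06,0,-0.003],"twist":[0,0,0],"fingers":-0.5},{"linear":[-0.06,0.0,-0.04],"twist":[0,0,0],"fingers":-1},{"linear":[-0.06,0.0,-0.08],"twist":[0,0,0],"fingers":-1}]'
python3 - <<'E'
from h import *
s=st(); p=tochest(s["position"]); print(p)
im,W=cloud("scene"); cv2.imwrite("pics/a4.png",cv2.resize(im[60:280,200:420,::-1],None,fx=2.7,fy=2.7))
for l in ("thumb_tab","lid_bar","stored_tub","tub","stay_pivot"):
    print(l,[(round(r["conf"],2),np.round(r["centre"],4),tochest(r["centre"])) for r in nets.place_of("scene",l)])
m=(W[...,2]>0.06)&(W[...,2]<0.085)
q=(W-C0)@np.stack([cx,cy,cz],1); mm=m&(abs(q[...,0])<.08)&(q[...,1]>-.14)&(q[...,1]<.11)
print(cv2.minEnclosingCircle((q[mm][:,:2]*1000).astype(np.float32)),np.median(q[mm],0))
E
```

```text
time: 5.95
position: [0.5953, 0.072, 0.3937]
tool_rot: [0.087, 1.566, -0.092]
ft_force: [-0.9, -0.1, 1.1]
grip_width: 0.541
t 5.95 pos [0.5953 0.072  0.3937] F [-0.9 -0.1  1.1] w 0.541 q [-0.65  0.2   0.59  1.32 -0.11  1.65 -0.19]
[ 11.9   4.1 393.7]
thumb_tab [(0.62, array([0.6035, 0.214 , 0.1613]), array([  3.2, 146.1, 161.3]))]
lid_bar [(0.6, array([0.6665, 0.0631, 0.3387]), array([ 83.6,   3.7, 338.7]))]
stored_tub [(0.64, array([0.5774, 0.0114, 0.0159]), array([  1.3, -58.2,  15.9]))]
tub [(0.83, array([ 0.4502, -0.3601,  0.0013]), array([ -81. , -442.1,    1.3])), (0.78, array([ 0.4071, -0.2595,  0.0016]), array([-135.7, -347.3,    1.6]))]
stay_pivot []
((-4.518996238708496, -60.38016891479492), 38.446136474609375) [-0.00738198 -0.06300994  0.07135023]
```

View pics/a4.png

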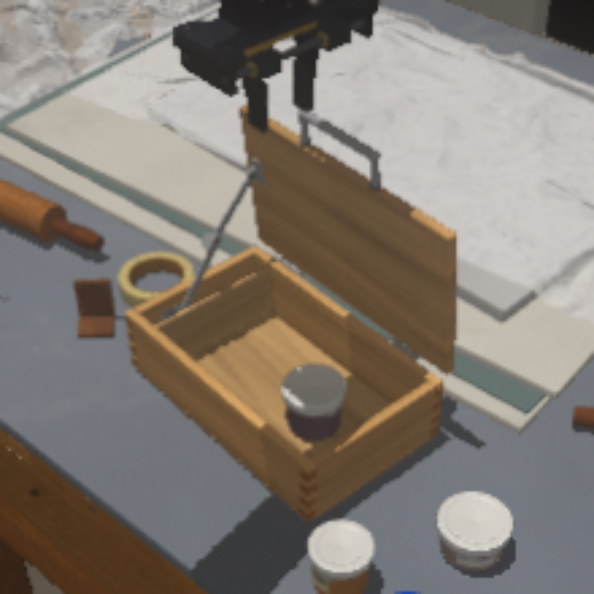

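```bash
python3 -m creep '[{"linear":[0.024,-0.03,-0.016],"twist":[0,0,0],"fingers":-1},{"linear":[0.048,-0.06,-0.033],"twist":[0,0,0],"fingers":-1},{"linear":[0.07,-0.09,-0.05],"twist":[0,0,0],"fingers":-1},{"linear":[0.094,-0.12,-0.067],"twist":[0,0,0],"fingers":-1},{"linear":[0.118,-0.15,-0.084],"twist":[0,0,0],"fingers":-1},{"linear":[0.142,-0.18,-0.1],"twist":[0,0,0],"fingers":-1},{"linear":[0.166,-0.21,-0.117],"twist":[0,0,0],"fingers":-1},{"linear":[0.19,-0.24,-0.134],"twist":[0,0,0],"fingers":-1}]'
python3 - <<'E'
from h import *
plan([0.431,-0.156,0.14],DOWN)
im,W=cloud("top")
x,y,z=W[...,0],W[...,1],W[...,2]
t=(z>0.056)&(z<0.07)&(x>0.38)&(x<0.48)&(y>-0.21)&(y<-0.1)
if t.sum()>10: print(t.sum(),cv2.minEnclosingCircle((W[t][:,:2]*1000).astype(np.float32)))
for c in ("scene","top"):
    viewer.get_image(c)
    for l in ("tub",): print(l,[(round(r["conf"],2),np.round(r["centre"],4)) for r in nets.place_of(c,l)])
E
```

```text
time: 6.92
position: [0.4334, -0.1528, 0.2038]
tool_rot: [0.089, 1.568, -0.09]
ft_force: [0.6, -1.6, 0.5]
grip_width: 0.999
t 6.92 pos [ 0.4334 -0.1528  0.2038] F [ 0.6 -1.6  0.5] w 0.999 q [-0.5  -0.13  0.73  1.97  0.09  1.27  0.09]
linear mm [63.8 -3.4 -2.1] twist [0.3 0.1 0. ]
linear mm [63.8 -3.4 -2.1] twist [-1.797e+02 -1.000e-01  1.000e-01]
R0 cols
 [[ 0.001  0.114  0.993]
 [-0.001  0.993 -0.114]
 [-1.    -0.001  0.001]]
187 ((432.6363525390625, -153.071533203125), 32.14140701293945)
tub [(0.88, array([ 0.4079, -0.2589,  0.0008])), (0.79, array([ 0.4522, -0.3606,  0.0014])), (0.63, array([ 0.4332, -0.1556,  0.0016]))]
tub [(0.61, array([ 0.4336, -0.1557, -0.0016]))]
```

```bash
python3 -m creep '[{"linear":[0.03,-0.003,-0.001],"twist":[0,0,0],"fingers":-1},{"linear":[0.06,-0.003,-0.001],"twist":[0,0,0],"fingers":-1},{"linear":[0.09,-0.003,-0.001],"twist":[0,0,0],"fingers":-1},{"linear":[0.12,-0.003,-0.001],"twist":[0,0,0],"fingers":-1},{"linear":[0.14,-0.003,-0.001],"twist":[0,0,0],"fingers":-1},{"linear":[0.156,-0.003,-0.001],"twist":[0,0,0],"fingers":-1},{"linear":[0.156,-0.003,-0.001],"twist":[0,0,0],"fingers":-1}]' 15
python3 - <<'E'
from h import *
plan([0.4325,-0.156,0.047],DOWN)
im,W=cloud("scene"); cv2.imwrite("pics/a5.png",cv2.resize(im[200:320,270:430,::-1],None,fx=4,fy=4))
E
```

```text
time: 7.75
position: [0.4317, -0.1526, 0.0463]
tool_rot: [0.086, 1.574, -0.088]
ft_force: [0.2, 0.3, 0.6]
grip_width: 0.998
t 7.75 pos [ 0.4317 -0.1526  0.0463] F [0.2 0.3 0.6] w 0.998 q [-0.47  0.12  0.79  2.14 -0.11  0.92  0.27]
linear mm [-0.7 -3.3  1.2] twist [ 0.5 -0.3  0.1]
linear mm [-0.7 -3.3  1.2] twist [-179.5   -0.2   -0.4]
R0 cols
 [[-0.005  0.111  0.994]
 [-0.002  0.994 -0.111]
 [-1.    -0.002 -0.004]]
```

View pics/a5.png

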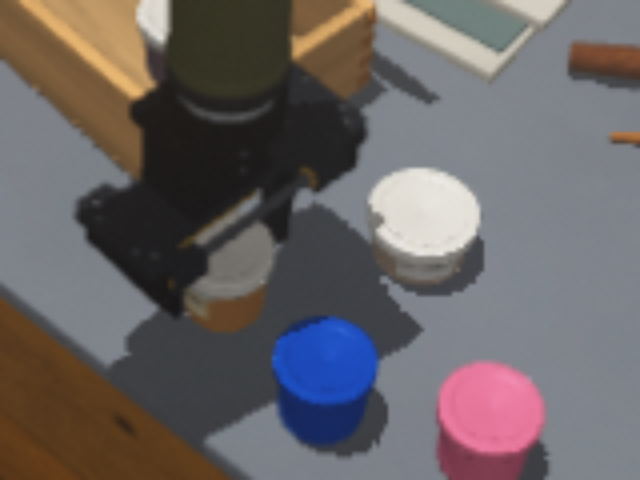

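The tub at (230, 270) is between the fingers. I shift 3 mm and close.

```bash
python3 -m creep '[{"linear":[0,-0.003,0.001],"twist":[0,0,0],"fingers":-1},{"linear":[0,-0.003,0.001],"twist":[0,0,0],"fingers":0.1},{"linear":[0,-0.003,0.001],"twist":[0,0,0],"fingers":1},{"linear":[0,-0.003,0.001],"twist":[0,0,0],"fingers":1},{"linear":[0,-0.003,0.001],"twist":[0,0,0],"fingers":1},{"linear":[0,-0.003,0.001],"twist":[0,0,0],"fingers":1}]' 15
python3 -m creep '[{"linear":[-0.03,0,0],"twist":[0,0,0],"fingers":1},{"linear":[-0.06,0,0],"twist":[0,0,0],"fingers":1},{"linear":[-0.09,0,0],"twist":[0,0,0],"fingers":1},{"linear":[-0.12,0,0],"twist":[0,0,0],"fingers":1},{"linear":[-0.15,0,0],"twist":[0,0,0],"fingers":1},{"linear":[-0.15,0,0],"twist":[0,0,0],"fingers":1}]'
python3 - <<'E'
from h import *
plan(ch(-22,52,220),DOWN)
im,W=cloud("scene"); cv2.imwrite("pics/a6.png",cv2.resize(im[150:310,220:430,::-1],None,fx=3.6,fy=3.6))
E
```

```text
time: 8.3
position: [0.4327, -0.1567, 0.049]
tool_rot: [0.09, 1.569, -0.088]
ft_force: [-2.1, 0.5, 5.0]
grip_width: 0.732
time: 8.8
position: [0.436, -0.1577, 0.2039]
tool_rot: [0.09, 1.559, -0.088]
ft_force: [2.2, -0.9, -1.2]
grip_width: 0.735
t 8.8 pos [ 0.436  -0.1577  0.2039] F [ 2.2 -0.9 -1.2] w 0.735 q [-0.52 -0.13  0.76  1.96  0.09  1.26  0.1 ]
linear mm [-14.6 294.3  98.8] twist [ 0.3  0.6 -0.1]
linear mm [-14.6 294.3  98.8] twist [-1.797e+02  1.000e-01  9.000e-01]
R0 cols
 [[ 0.01   0.113  0.994]
 [ 0.     0.994 -0.113]
 [-1.     0.002  0.01 ]]
```

View pics/a6.png

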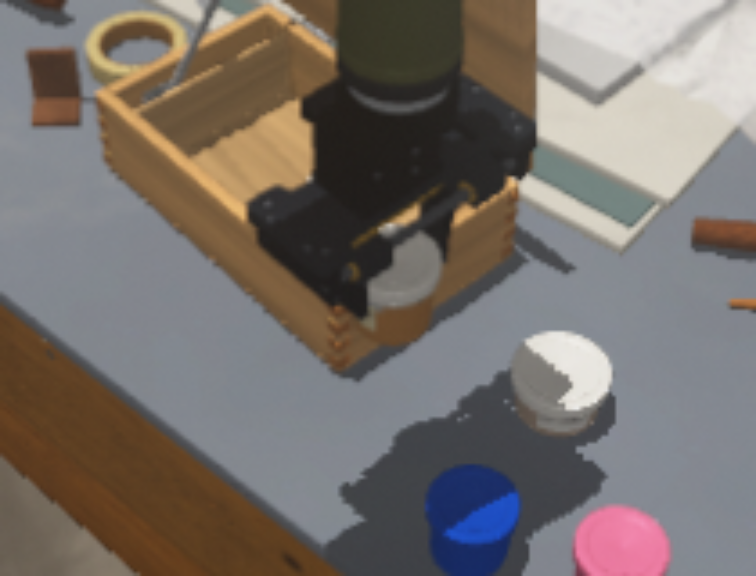

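```bash
python3 -m creep '[{"linear":[-0.005,0.037,0.011],"twist":[0,0,0],"fingers":1},{"linear":[-0.01,0.074,0.022],"twist":[0,0,0],"fingers":1},{"linear":[-0.015,0.111,0.033],"twist":[0,0,0],"fingers":1},{"linear":[-0.015,0.148,0.045],"twist":[0,0,0],"fingers":1},{"linear":[-0.015,0.185,0.057],"twist":[0,0,0],"fingers":1},{"linear":[-0.015,0.222,0.069],"twist":[0,0,0],"fingers":1},{"linear":[-0.015,0.258,0.08],"twist":[0,0,0],"fingers":1},{"linear":[-0.015,0.294,0.09],"twist":[0,0,0],"fingers":1}]'
python3 -m creep '[{"linear":[0,0,0],"twist":[0,0,0],"fingers":1},{"linear":[0,0,0],"twist":[0,0,0],"fingers":1}]'
python3 - <<'E'
from h import *
plan(ch(-28,52,63),DOWN)
im,W=cloud("scene"); cv2.imwrite("pics/a7.png",cv2.resize(im[90:290,200:420,::-1],None,fx=2.9,fy=2.9))
E
```

```text
time: 9.52
position: [0.5549, 0.1266, 0.2113]
tool_rot: [0.088, 1.572, -0.09]
ft_force: [0.5, -0.8, -1.6]
grip_width: 0.734
time: 9.68
position: [0.5544, 0.1278, 0.2107]
tool_rot: [0.083, 1.573, -0.087]
ft_force: [-0.2, -1.0, -1.8]
grip_width: 0.734
t 9.68 pos [0.5544 0.1278 0.2107] F [-0.2 -1.  -1.8] w 0.734 q [-0.74  0.17  0.53  1.7  -0.09  1.29 -0.3 ]
linear mm [147.7  -2.4   7.8] twist [ 0.6 -0.2  0.1]
linear mm [147.7  -2.4   7.8] twist [-179.4   -0.2   -0.3]
R0 cols
 [[-0.004  0.108  0.994]
 [-0.002  0.994 -0.108]
 [-1.    -0.002 -0.004]]
```

View pics/a7.png

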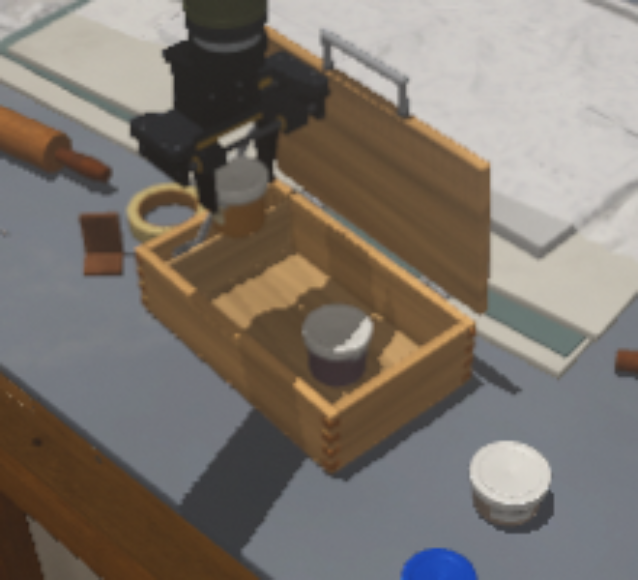

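```bash
python3 -m creep '[{"linear":[0.03,-0.002,0.01],"twist":[0,0,0],"fingers":1},{"linear":[0.06,-0.002,0.01],"twist":[0,0,0],"fingers":1},{"linear":[0.09,-0.002,0.01],"twist":[0,0,0],"fingers":1},{"linear":[0.115,-0.002,0.01],"twist":[0,0,0],"fingers":1},{"linear":[0.132,-0.002,0.01],"twist":[0,0,0],"fingers":1},{"linear":[0.142,-0.002,0.01],"twist":[0,0,0],"fingers":1},{"linear":[0.142,-0.002,0.01],"twist":[0,0,0],"fingers":1}]'
python3 - <<'E'
from h import *
plan(ch(-26,52,61),DOWN)
E
```

```text
time: 10.32
position: [0.5628, 0.1198, 0.0688]
tool_rot: [0.089, 1.574, -0.093]
ft_force: [-0.4, 0.2, -1.6]
grip_width: 0.735
t 10.32 pos [0.5628 0.1198 0.0688] F [-0.4  0.2 -1.6] w 0.735 q [-0.69  0.33  0.51  1.84 -0.19  1.03 -0.22]
linear mm [7.8 4.3 0.1] twist [ 0.2 -0.3  0.2]
linear mm [7.8 4.3 0.1] twist [-179.8   -0.2   -0.4]
R0 cols
 [[-0.005  0.115  0.993]
 [-0.002  0.993 -0.115]
 [-1.    -0.003 -0.005]]
```

```bash
python3 -m creep '[{"linear":[0.003,0.002,0],"twist":[0,0,0],"fingers":1},{"linear":[0.006,0.002,0],"twist":[0,0,0],"fingers":1},{"linear":[0.008,0.002,0],"twist":[0,0,0],"fingers":1},{"linear":[0.008,0.002,0],"twist":[0,0,0],"fingers":1}]'
```

```text
time: 10.65
position: [0.5657, 0.1241, 0.0641]
tool_rot: [0.089, 1.568, -0.088]
ft_force: [-0.4, 0.1, -2.1]
grip_width: 0.734
```

```bash
python3 -m creep '[{"linear":[0.002,0,0],"twist":[0,0,0],"fingers":1},{"linear":[0.003,0,0],"twist":[0,0,0],"fingers":1},{"linear":[0.003,0,0],"twist":[0,0,0],"fingers":1}]'
```

```text
time: 10.9
position: [0.5658, 0.1235, 0.0611]
tool_rot: [0.089, 1.568, -0.089]
ft_force: [-0.3, -2.3, 1.9]
grip_width: 0.736
```

Light contact with the floor, so I release it.

```bash
python3 -m creep '[{"linear":[0.001,0,0],"twist":[0,0,0],"fingers":0.9},{"linear":[0.001,0,0],"twist":[0,0,0],"fingers":-0.6},{"linear":[0.001,0,0],"twist":[0,0,0],"fingers":-0.75},{"linear":[0.001,0,0],"twist":[0,0,0],"fingers":-0.75},{"linear":[0.001,0,0],"twist":[0,0,0],"fingers":-0.75},{"linear":[-0.02,0,0],"twist":[0,0,0],"fingers":-0.75},{"linear":[-0.05,0,0],"twist":[0,0,0],"fingers":-0.75},{"linear":[-0.08,0,0],"twist":[0,0,0],"fingers":-0.75}]'
python3 -m creep '[{"linear":[-0.03,0,-0.02],"twist":[0,0,0],"fingers":-0.5},{"linear":[-0.06,0,-0.05],"twist":[0,0,0],"fingers":0.5},{"linear":[-0.09,0,-0.08],"twist":[0,0,0],"fingers":1},{"linear":[-0.09,0,-0.1],"twist":[0,0,0],"fingers":1}]'
python3 - <<'E'
from h import *
T=frame(0.81*cx-0.59*cz, cx*.59+cz*.81)
plan(ch(-30,140,250),T)
im,W=cloud("scene"); cv2.imwrite("pics/a8.png",cv2.resize(im[90:290,200:420,::-1],None,fx=2.9,fy=2.9))
for l in ("thumb_tab","lid_bar","stored_tub","tub","chest"):
    print(l,[(round(r["conf"],2),np.round(r["centre"],4),tochest(r["centre"])) for r in nets.place_of("scene",l)])
im,W=cloud("top"); cv2.imwrite("pics/a8t.png",cv2.resize(im[100:280,200:440,::-1],None,fx=3,fy=3))
print([(round(r["conf"],2),tochest(r["centre"])) for r in nets.place_of("top","thumb_tab")])
E
```

```text
time: 11.57
position: [0.5644, 0.1238, 0.1404]
tool_rot: [0.088, 1.571, -0.09]
ft_force: [0.9, -0.2, 0.0]
grip_width: 0.871
time: 11.9
position: [0.4669, 0.1364, 0.236]
tool_rot: [0.093, 1.562, -0.085]
ft_force: [-0.3, 0.3, 0.1]
grip_width: 0.661
t 11.9 pos [0.4669 0.1364 0.236 ] F [-0.3  0.3  0.1] w 0.661 q [-0.84 -0.06  0.49  1.86  0.03  1.32 -0.47]
linear mm [-12.9  86.6  93.8] twist [  0.1 -53.5  -0.5]
linear mm [-12.9  86.6  93.8] twist [-160.6    0.7  -81. ]
R0 cols
 [[ 0.007  0.113  0.994]
 [ 0.005  0.994 -0.113]
 [-1.     0.006  0.007]]
thumb_tab [(0.65, array([0.6007, 0.2102, 0.1585]), array([  0.9, 142. , 158.5]))]
lid_bar [(0.94, array([0.6683, 0.0623, 0.3366]), array([ 85.5,   3.1, 336.6])), (0.71, array([0.5569, 0.2126, 0.0673]), array([-42.9, 139.2,  67.3]))]
stored_tub [(0.85, array([0.5792, 0.0103, 0.0115]), array([  3.2, -59. ,  11.5]))]
tub [(0.91, array([ 4.493e-01, -3.621e-01, -3.000e-04]), array([-8.170e+01, -4.442e+02, -3.000e-01])), (0.89, array([ 0.4091, -0.2591,  0.0033]), array([-133.8, -346.7,    3.3])), (0.85, array([0.5665, 0.1236, 0.0108]), array([-22.8,  52. ,  10.8]))]
chest [(0.83, array([0.5804, 0.0687, 0.0024]), array([-2.5, -0.9,  2.4]))]
[]
```

View pics/a8.png

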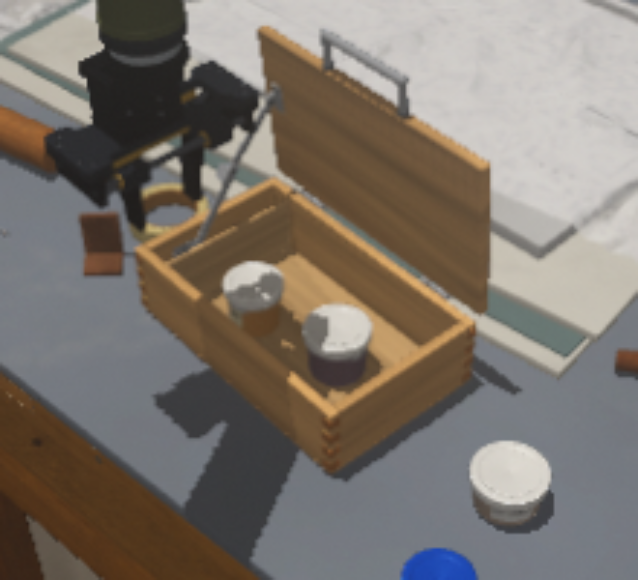

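View pics/a8t.png

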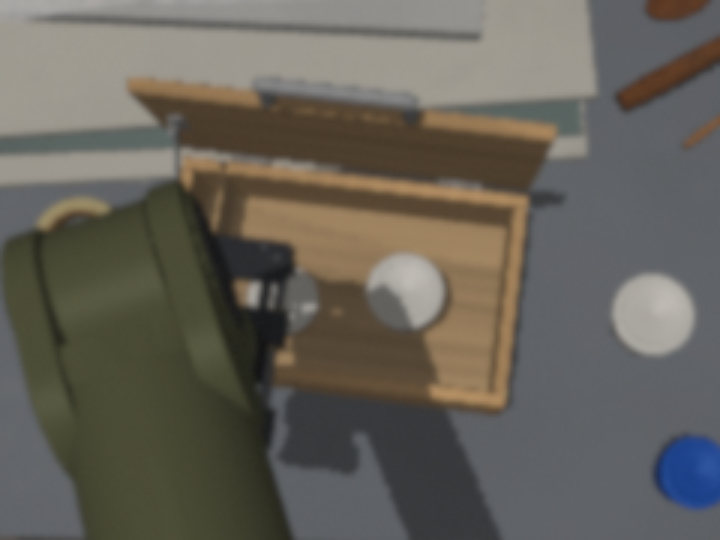

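Both tubs stand in the bay, the tub at chest (-23, 52), and the lid and stay are still up. Next I turn the tool for the tab.

```bash
python3 - <<'E'
from h import *
T=frame(0.643*cx-0.766*cz, cy)
plan(ch(-55,142,215),T)
Ts=frame([0,0,-1],cy)
plan(ch(-55,142,215),Ts)
E
```

```text
t 12.3 pos [0.4664 0.1347 0.2297] F [-0.   0.2  0.2] w 0.289 q [-0.84 -0.05  0.49  1.87  0.02  1.32 -0.47]
linear mm [14.5 90.6 69. ] twist [-85.7 -31.3 -31.3]
linear mm [14.5 90.6 69. ] twist [ 86.2 -31.4  31.4]
R0 cols
 [[-0.001  0.114  0.993]
 [-0.001  0.993 -0.114]
 [-1.    -0.001 -0.001]]
t 12.3 pos [0.4664 0.1347 0.2297] F [-0.   0.2  0.2] w 0.289 q [-0.84 -0.05  0.49  1.87  0.02  1.32 -0.47]
linear mm [14.5 90.6 69. ] twist [-89.8  -0.1   0. ]
linear mm [14.5 90.6 69. ] twist [90.2  0.   0.1]
R0 cols
 [[-0.001  0.114  0.993]
 [-0.001  0.993 -0.114]
 [-1.    -0.001 -0.001]]
```

```bash
python3 -m creep '[{"linear":[0,0.006,0],"twist":[-6.1,-2.2,-2.2],"fingers":1},{"linear":[0,0.012,0],"twist":[-12.2,-4.5,-4.5],"fingers":1},{"linear":[0,0.02,0],"twist":[-18.3,-6.7,-6.7],"fingers":1},{"linear":[0,0.027,0],"twist":[-24.5,-8.9,-8.9],"fingers":1},{"linear":[0,0.034,0],"twist":[-30.6,-11.2,-11.2],"fingers":1},{"linear":[0,0.041,0],"twist":[-36.7,-13.4,-13.4],"fingers":1},{"linear":[0,0.048,0],"twist":[-42.8,-15.7,-15.7],"fingers":1},{"linear":[0,0.055,0],"twist":[-49,-17.9,-17.9],"fingers":1}]'
python3 - <<'E'
from h import *
T=frame(0.643*cx-0.766*cz, cy)
plan(ch(-55,142,215),T)
E
```

```text
time: 12.97
position: [0.4725, 0.1906, 0.2298]
tool_rot: [-0.81, 1.186, 0.315]
ft_force: [-0.2, -0.4, -0.2]
grip_width: 0.006
t 12.97 pos [0.4725 0.1906 0.2298] F [-0.2 -0.4 -0.2] w 0.006 q [-1.01 -0.15  0.27  2.03  0.49  1.14 -0.15]
linear mm [ 35.7 -20.8  67. ] twist [-36.4 -13.3 -13.3]
linear mm [ 35.7 -20.8  67. ] twist [141.7 -17.2  17.1]
R0 cols
 [[ 0.373 -0.613  0.696]
 [-0.187  0.685  0.704]
 [-0.909 -0.393  0.141]]
```

```bash
python3 -m creep '[{"linear":[0.006,-0.003,0.011],"twist":[-6,-2.2,-2.2],"fingers":1},{"linear":[0.012,-0.007,0.022],"twist":[-12,-4.4,-4.4],"fingers":1},{"linear":[0.018,-0.01,0.033],"twist":[-18,-6.6,-6.6],"fingers":1},{"linear":[0.024,-0.014,0.044],"twist":[-24,-8.8,-8.8],"fingers":1},{"linear":[0.03,-0.017,0.055],"twist":[-30,-11,-11],"fingers":1},{"linear":[0.036,-0.021,0.067],"twist":[-36.4,-13.3,-13.3],"fingers":1},{"linear":[0.036,-0.021,0.067],"twist":[-36.4,-13.3,-13.3],"fingers":1}]'
python3 - <<'E'
from h import *
T=frame(0.643*cx-0.766*cz, cy)
plan(ch(-42,142,195),T)
im,W=cloud("scene"); cv2.imwrite("pics/a9.png",cv2.resize(im[90:250,200:360,::-1],None,fx=3.7,fy=3.7))
viewer.get_image("top")
for c in ("scene","top"): print([(round(r["conf"],2),tochest(r["centre"])) for r in nets.place_of(c,"thumb_tab")])
E
```

```text
time: 13.55
position: [0.5452, 0.2138, 0.2129]
tool_rot: [-1.407, 0.767, 0.589]
ft_force: [-1.4, 0.0, -0.0]
grip_width: 0.002
t 13.55 pos [0.5452 0.2138 0.2129] F [-1.4  0.  -0. ] w 0.002 q [-1.02 -0.15  0.28  2.17  0.81  0.79  0.22]
linear mm [21.8  1.8  3. ] twist [-0.1 -0.2 -0.2]
linear mm [21.8  1.8  3. ] twist [179.9  -0.3   0.3]
R0 cols
 [[ 0.636 -0.762  0.122]
 [-0.079  0.093  0.993]
 [-0.768 -0.641 -0.001]]
[(0.74, array([  3.6, 143.1, 158.5]))]
[(0.68, array([  6. , 139.1, 156.2]))]
```

View pics/a9.png

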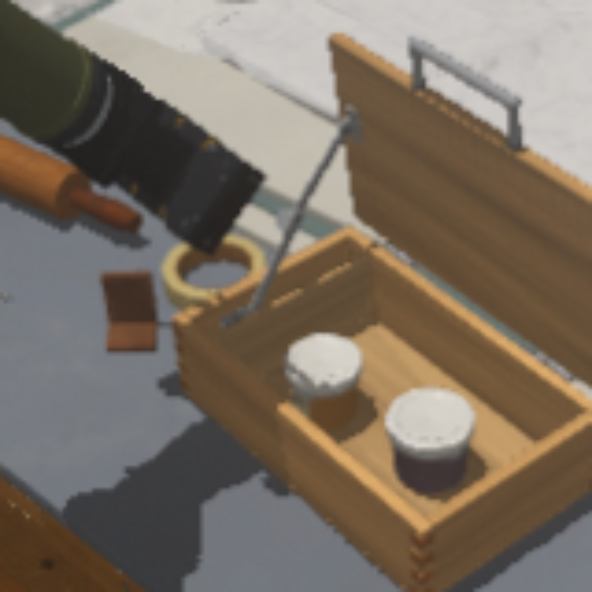

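The tab is near (290, 215) in the crop, in line with the shut fingers. Now I push.

```bash
python3 -m creep '[{"linear":[0.022,0.001,0.002],"twist":[0,0,0],"fingers":1},{"linear":[0.045,-0.004,0.002],"twist":[0,0,0],"fingers":1},{"linear":[0.062,-0.008,0.002],"twist":[0,0,0],"fingers":1},{"linear":[0.071,-0.01,0.002],"twist":[0,0,0],"fingers":1},{"linear":[0.079,-0.013,0.002],"twist":[0,0,0],"fingers":1},{"linear":[0.088,-0.0155,0.002],"twist":[0,0,0],"fingers":1}]'
python3 - <<'E'
from h import *
s=st(); print(tochest(s["position"]))
im,W=cloud("scene"); cv2.imwrite("pics/a10.png",cv2.resize(im[90:250,200:360,::-1],None,fx=3.7,fy=3.7))
E
```

```text
time: 14.25
position: [0.6139, 0.2098, 0.1582]
tool_rot: [-1.402, 0.764, 0.587]
ft_force: [-2.0, -0.4, 0.6]
grip_width: 0.004
t 14.25 pos [0.6139 0.2098 0.1582] F [-2.  -0.4  0.6] w 0.004 q [-0.96  0.05  0.36  2.12  0.83  0.59  0.23]
[ 14.  143.1 158.2]
```

View pics/a10.png

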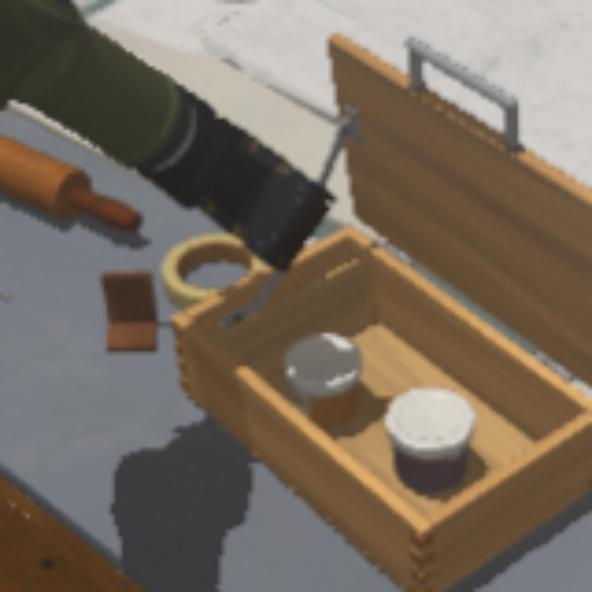

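The links at (265, 290) and (340, 140) are now bending, so I push the rest of the way.

```bash
python3 -m creep '[{"linear":[0.007,-0.001,-0.001],"twist":[0,0,0],"fingers":1},{"linear":[0.014,-0.002,-0.002],"twist":[0,0,0],"fingers":1},{"linear":[0.02,-0.002,-0.002],"twist":[0,0,0],"fingers":1},{"linear":[0.022,-0.002,-0.002],"twist":[0,0,0],"fingers":1},{"linear":[0.022,-0.002,-0.002],"twist":[0,0,0],"fingers":1}]'
python3 - <<'E'
from h import *
s=st(); print(tochest(s["position"]))
im,W=cloud("scene"); cv2.imwrite("pics/a11.png",cv2.resize(im[90:250,200:360,::-1],None,fx=3.7,fy=3.7))
E
```

```text
time: 14.72
position: [0.6289, 0.2056, 0.1422]
tool_rot: [-1.403, 0.764, 0.588]
ft_force: [0.7, 0.4, 0.1]
grip_width: 0.009
t 14.72 pos [0.6289 0.2056 0.1422] F [0.7 0.4 0.1] w 0.009 q [-0.94  0.09  0.38  2.11  0.84  0.54  0.22]
[ 29.4 140.8 142.2]
```

View pics/a11.png

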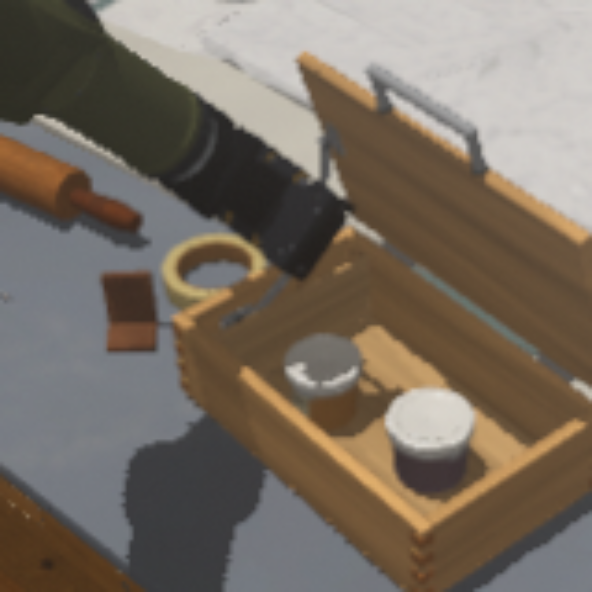

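The joint is broken and the lid has leaned forward a little but is still up. Next I back off and find the bar.

```bash
python3 -m creep '[{"linear":[-0.02,0.002,0],"twist":[0,0,0],"fingers":1},{"linear":[-0.05,0.005,0],"twist":[0,0,0],"fingers":1},{"linear":[-0.08,0.01,0],"twist":[0,0,0],"fingers":1},{"linear":[-0.11,0.01,0],"twist":[0,0,0],"fingers":1},{"linear":[-0.14,0.01,0],"twist":[0,0,0],"fingers":1},{"linear":[-0.16,0.0,0],"twist":[0,0,0],"fingers":1}]'
python3 - <<'E'
from h import *
s=st(); print(tochest(s["position"]))
im,W=cloud("scene"); cv2.imwrite("pics/a12.png",cv2.resize(im[50:270,180:420,::-1],None,fx=2.7,fy=2.7))
for l in ("lid_bar","thumb_tab"):print(l,[(round(r["conf"],2),tochest(r["centre"])) for r in nets.place_of("scene",l)])
q=(W-C0)@np.stack([cx,cy,cz],1)*1e3
m=(q[...,2]>240)&(abs(q[...,1])<80)&(q[...,0]>-40)&(q[...,0]<130)
pts=q[m]; print(m.sum(), np.round(pts[np.argsort(-pts[:,2])[:5]]), )
# lid plane fit
m=(q[...,2]>130)&(q[...,1]<100)&(q[...,1]>-140)&(q[...,0]>0)&(q[...,0]<110)&(q[...,2]<280)
p=q[m]; print(m.sum()); A=np.polyfit(p[:,2],p[:,0],1); print("slope",A,"theta",np.pi/2-np.arctan(-A[0]))
viewer.get_image("top"); print([(round(r["conf"],2),tochest(r["centre"])) for r in nets.place_of("top","lid_bar")])
plan(ch(20,0,400),DOWN)
E
```

```text
time: 15.27
position: [0.5241, 0.2176, 0.2655]
tool_rot: [-1.404, 0.764, 0.59]
ft_force: [0.5, 0.7, -0.2]
grip_width: 0.006
t 15.27 pos [0.5241 0.2176 0.2655] F [ 0.5  0.7 -0.2] w 0.006 q [-1.05 -0.24  0.25  2.13  0.77  0.92  0.28]
[-76.  140.3 265.5]
lid_bar [(0.97, array([ 44.1,   1.9, 329.9]))]
thumb_tab [(0.46, array([ 32.3, 142.8, 135.1]))]
708 [[ 35. -52. 336.]
 [ 35. -12. 336.]
 [ 37. -38. 335.]
 [ 36.  36. 335.]
 [ 34.  -9. 335.]]
1533
slope [ -0.28799454 126.97667101] theta 1.290389776427641
[(0.58, array([ 45.3,  -2.1, 331.1]))]
t 15.52 pos [0.5265 0.2167 0.2643] F [ 0.  -0.7 -0.6] w 0.01 q [-1.04 -0.24  0.25  2.13  0.77  0.92  0.28]
linear mm [ -44.  -159.7 -138.8] twist [85.6 31.2 31.1]
linear mm [ -44.  -159.7 -138.8] twist [-86.4 -31.2  31.3]
R0 cols
 [[ 0.636 -0.761  0.124]
 [-0.077  0.097  0.992]
 [-0.767 -0.641  0.003]]
```

View pics/a12.png

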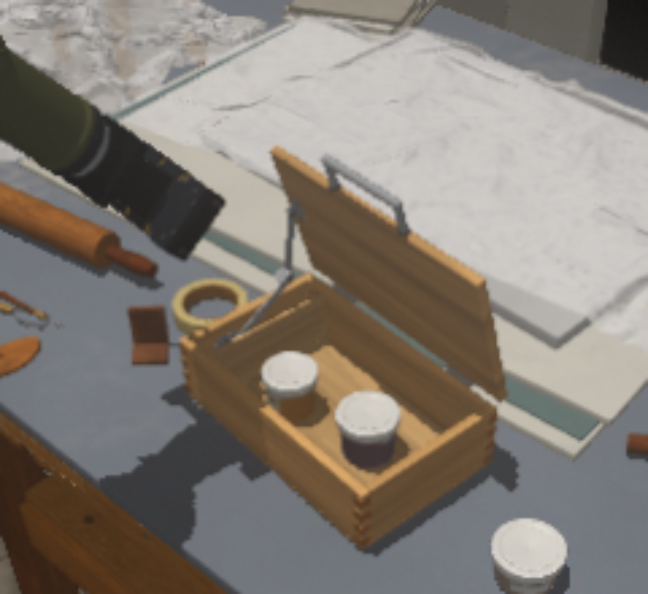

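```bash
python3 -m creep '[{"linear":[-0.006,-0.022,-0.01],"twist":[6.1,2.2,2.2],"fingers":1},{"linear":[-0.012,-0.044,-0.02],"twist":[12.2,4.5,4.5],"fingers":1},{"linear":[-0.017,-0.062,-0.03],"twist":[18.3,6.7,6.7],"fingers":1},{"linear":[-0.022,-0.08,-0.04],"twist":[24.5,8.9,8.9],"fingers":0.5},{"linear":[-0.027,-0.098,-0.05],"twist":[30.6,11.2,11.2],"fingers":0.26},{"linear":[-0.032,-0.116,-0.06],"twist":[36.7,13.4,13.4],"fingers":0.26},{"linear":[-0.037,-0.134,-0.07],"twist":[42.8,15.6,15.6],"fingers":0.26},{"linear":[-0.042,-0.152,-0.08],"twist":[49,17.8,17.8],"fingers":0.26}]'
python3 - <<'E'
from h import *
plan(ch(35,0,400),DOWN)
print(tochest(readout.get_state()["position"]))
E
```

```text
time: 16.18
position: [0.6059, 0.1261, 0.3934]
tool_rot: [-0.58, 1.31, 0.209]
ft_force: [0.6, -0.0, -0.6]
grip_width: 0.295
t 16.18 pos [0.6059 0.1261 0.3934] F [ 0.6 -0.  -0.6] w 0.295 q [-0.88  0.06  0.51  1.49  0.23  1.42  0.13]
linear mm [  7.5 -58.6 -20.3] twist [36.4 13.2 13.3]
linear mm [  7.5 -58.6 -20.3] twist [-141.7  -17.1   17.1]
R0 cols
 [[ 0.263 -0.461  0.847]
 [-0.174  0.841  0.512]
 [-0.949 -0.283  0.141]]
[ 16.1  59.1 393.4]
```

```bash
python3 -m creep '[{"linear":[0.001,-0.01,-0.003],"twist":[6,2.2,2.2],"fingers":0.2},{"linear":[0.002,-0.02,-0.007],"twist":[12,4.4,4.4],"fingers":0.2},{"linear":[0.003,-0.03,-0.01],"twist":[18,6.6,6.6],"fingers":0.2},{"linear":[0.005,-0.04,-0.014],"twist":[24,8.8,8.8],"fingers":0.2},{"linear":[0.006,-0.05,-0.018],"twist":[30,11,11],"fingers":0.2},{"linear":[0.0075,-0.0585,-0.02],"twist":[36.4,13.3,13.3],"fingers":0.2},{"linear":[0.0075,-0.0585,-0.02],"twist":[36.4,13.3,13.3],"fingers":0.2},{"linear":[0.0075,-0.0585,-0.02],"twist":[36.4,13.3,13.3],"fingers":0.2}]'
python3 - <<'E'
from h import *
plan(ch(44,1,324),DOWN)
print(tochest(readout.get_state()["position"]))
viewer.get_image("scene");print([(round(r["conf"],2),tochest(r["centre"])) for r in nets.place_of("scene","lid_bar")])
E
```

```text
time: 16.85
position: [0.6184, 0.0639, 0.3992]
tool_rot: [0.088, 1.569, -0.093]
ft_force: [0.7, 0.3, 0.1]
grip_width: 0.4
t 16.85 pos [0.6184 0.0639 0.3992] F [0.7 0.3 0.1] w 0.4 q [-0.65  0.27  0.67  1.25 -0.16  1.68 -0.14]
linear mm [75.2  2.3  8.2] twist [0.2 0.  0.2]
linear mm [75.2  2.3  8.2] twist [-179.8   -0.3    0. ]
R0 cols
 [[-0.     0.115  0.993]
 [-0.003  0.993 -0.115]
 [-1.    -0.003  0.   ]]
[ 35.8  -1.1 399.2]
[(0.57, array([ 42.2,   4.3, 329.8]))]
```

```bash
python3 -m creep '[{"linear":[0.015,0.002,0.008],"twist":[0,0,0],"fingers":0.2},{"linear":[0.035,0.002,0.008],"twist":[0,0,0],"fingers":0.2},{"linear":[0.055,0.002,0.008],"twist":[0,0,0],"fingers":0.2},{"linear":[0.07,0.002,0.008],"twist":[0,0,0],"fingers":0.2},{"linear":[0.075,0.002,0.008],"twist":[0,0,0],"fingers":0.2},{"linear":[0.075,0.002,0.008],"twist":[0,0,0],"fingers":0.2}]'
python3 - <<'E'
from h import *
plan(ch(44,1,324),DOWN)
im,W=cloud("scene"); cv2.imwrite("pics/a13.png",cv2.resize(im[50:230,220:400,::-1],None,fx=3.3,fy=3.3))
E
```

```text
time: 17.45
position: [0.6252, 0.0692, 0.3248]
tool_rot: [0.086, 1.569, -0.085]
ft_force: [-0.1, -0.4, 0.4]
grip_width: 0.402
t 17.45 pos [0.6252 0.0692 0.3248] F [-0.1 -0.4  0.4] w 0.402 q [-0.66  0.28  0.65  1.38 -0.17  1.54 -0.13]
linear mm [ 0.7 -3.9  2.1] twist [ 0.6 -0.  -0. ]
linear mm [ 0.7 -3.9  2.1] twist [-179.4    0.    -0. ]
R0 cols
 [[-0.     0.108  0.994]
 [ 0.     0.994 -0.108]
 [-1.     0.    -0.   ]]
```

View pics/a13.png

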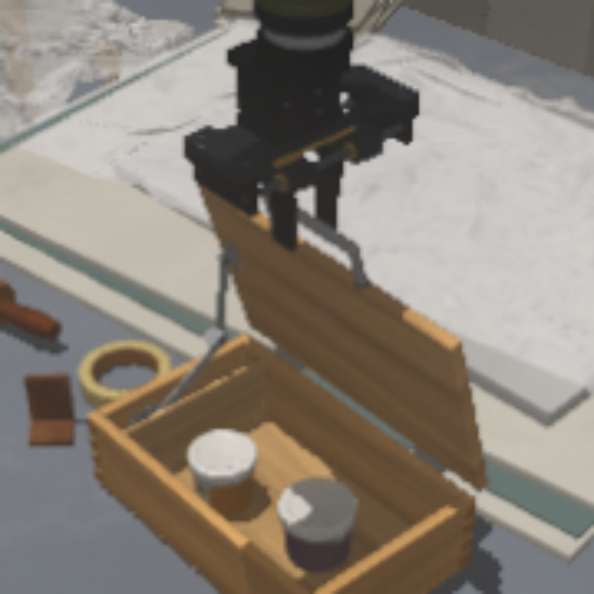

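The bar lies between the fingers at (300, 215). I grip it.

```bash
python3 -m creep '[{"linear":[0.001,0,0.001],"twist":[0,0,0],"fingers":0.6},{"linear":[0.001,0,0.001],"twist":[0,0,0],"fingers":1},{"linear":[0.001,0,0.001],"twist":[0,0,0],"fingers":1},{"linear":[0.001,0,0.001],"twist":[0,0,0],"fingers":1},{"linear":[0.001,0,0.001],"twist":[0,0,0],"fingers":1}]' 15
python3 - <<'E'
from h import *
s=st(); p=tochest(s["position"]); print(p)
for dz in (8,6,3):
  print("theta",np.degrees(np.arctan2(p[2]+dz-92,103.5-p[0])-.031), "r",np.hypot(p[2]+dz-92,103.5-p[0]))
E
```

```text
time: 17.92
position: [0.6274, 0.0671, 0.3259]
tool_rot: [0.089, 1.566, -0.088]
ft_force: [-1.9, 0.3, 1.6]
grip_width: 0.133
t 17.92 pos [0.6274 0.0671 0.3259] F [-1.9  0.3  1.6] w 0.133 q [-0.66  0.28  0.66  1.38 -0.17  1.54 -0.13]
[ 44.4   3.1 325.9]
theta 74.49451614184787 r 249.01489915264105
theta 74.3844406500149 r 247.07249948142749
theta 74.21604459116807 r 244.16064383925593
```

```bash
python3 -m creep '[{"linear":[0.005,0,-0.0175],"twist":[0,0,0],"fingers":1},{"linear":[0.011,0,-0.0335],"twist":[0,0,0],"fingers":1},{"linear":[0.018,0,-0.049],"twist":[0,0,0],"fingers":1},{"linear":[0.026,0,-0.0645],"twist":[0,0,0],"fingers":1},{"linear":[0.035,0,-0.0785],"twist":[0,0,0],"fingers":1},{"linear":[0.045,0,-0.0925],"twist":[0,0,0],"fingers":1}]' 18
python3 - <<'E'
from h import *
s=st(); p=tochest(s["position"]); print(p)
for dz in (6,3):
  print("theta",np.degrees(np.arctan2(p[2]+dz-92,103.5-p[0])-.031), "r",np.hypot(p[2]+dz-92,103.5-p[0]))
E
```

```text
time: 18.42
position: [0.5358, 0.0783, 0.2806]
tool_rot: [0.09, 1.564, -0.086]
ft_force: [1.6, 1.6, 1.3]
grip_width: 0.127
t 18.42 pos [0.5358 0.0783 0.2806] F [1.6 1.6 1.3] w 0.127 q [-0.78  0.06  0.62  1.67 -0.04  1.41 -0.27]
[-47.9   3.3 280.6]
theta 50.34069468269767 r 246.55855288348855
theta 49.9084673489907 r 244.19770678693936
```

```bash
python3 -m creep '[{"linear":[0.011,0,-0.013],"twist":[0,0,0],"fingers":1},{"linear":[0.023,0,-0.0255],"twist":[0,0,0],"fingers":1},{"linear":[0.0355,0,-0.0365],"twist":[0,0,0],"fingers":1},{"linear":[0.049,0,-0.047],"twist":[0,0,0],"fingers":1},{"linear":[0.0635,0,-0.0565],"twist":[0,0,0],"fingers":1},{"linear":[0.078,0,-0.065],"twist":[0,0,0],"fingers":1},{"linear":[0.0935,0,-0.0725],"twist":[0,0,0],"fingers":1}]' 18
python3 - <<'E'
from h import *
s=st(); p=tochest(s["position"]); print(p)
for dz in (6,3):
  print("theta",np.degrees(np.arctan2(p[2]+dz-92,103.5-p[0])-.031), "r",np.hypot(p[2]+dz-92,103.5-p[0]))
im,W=cloud("scene"); cv2.imwrite("pics/a14.png",cv2.resize(im[90:270,220:400,::-1],None,fx=3.3,fy=3.3))
E
```

```text
time: 19.0
position: [0.4636, 0.087, 0.1864]
tool_rot: [0.09, 1.565, -0.085]
ft_force: [-0.8, 2.7, 0.4]
grip_width: 0.132
t 19.0 pos [0.4636 0.087  0.1864] F [-0.8  2.7  0.4] w 0.132 q [-0.83 -0.06  0.57  1.96  0.03  1.22 -0.38]
[-120.7    3.5  186.4]
theta 22.34735571724292 r 245.65382146427112
theta 21.705573948791628 r 244.4430404000081
```

View pics/a14.png

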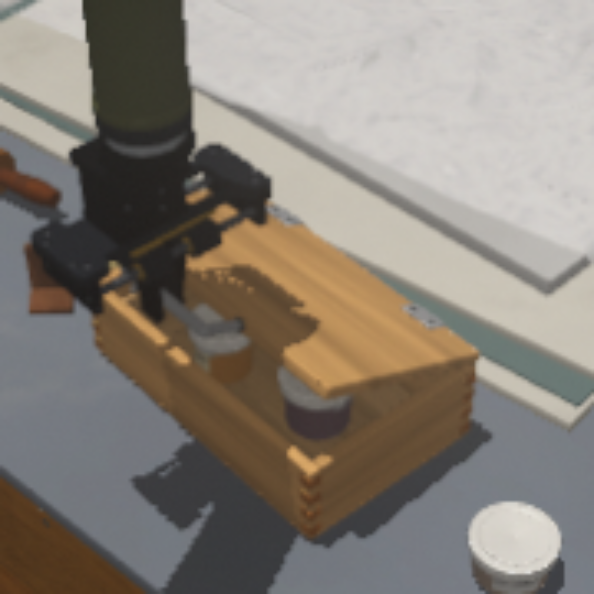

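The lid is at about 22° and held under control, with the bar gripped at (150, 290). I lower it the rest of the way.

```bash
python3 -m creep '[{"linear":[0.016,0,-0.0065],"twist":[0,0,0],"fingers":1},{"linear":[0.032,0,-0.0115],"twist":[0,0,0],"fingers":1},{"linear":[0.0485,0,-0.0155],"twist":[0,0,0],"fingers":1},{"linear":[0.062,0,-0.018],"twist":[0,0,0],"fingers":1},{"linear":[0.074,0,-0.0195],"twist":[0,0,0],"fingers":1},{"linear":[0.083,0,-0.0205],"twist":[0,0,0],"fingers":1},{"linear":[0.09,0,-0.0205],"twist":[0,0,0],"fingers":1},{"linear":[0.093,0,-0.0205],"twist":[0,0,0],"fingers":1}]' 18
python3 -m creep '[{"linear":[0.001,0,0],"twist":[0,0,0],"fingers":1},{"linear":[0.002,0,0],"twist":[0,0,0],"fingers":1}]' 18
python3 - <<'E'
from h import *
s=st(); p=tochest(s["position"]); print(p)
for dz in (6,3):
  print("theta",np.degrees(np.arctan2(p[2]+dz-92,103.5-p[0])-.031), "r",np.hypot(p[2]+dz-92,103.5-p[0]))
im,W=cloud("scene"); cv2.imwrite("pics/a15.png",cv2.resize(im[110:270,220:400,::-1],None,fx=3.3,fy=3.3))
E
```

```text
time: 19.72
position: [0.4426, 0.0893, 0.0925]
tool_rot: [0.089, 1.569, -0.087]
ft_force: [-4.3, 4.9, 9.4]
grip_width: 0.127
time: 19.88
position: [0.4426, 0.0893, 0.0922]
tool_rot: [0.09, 1.57, -0.087]
ft_force: [-9.9, 3.4, 17.8]
grip_width: 0.131
t 19.88 pos [0.4426 0.0893 0.0922] F [-9.9  3.4 17.8] w 0.131 q [-0.82  0.01  0.58  2.11 -0.01  1.02 -0.35]
[-141.8    3.3   92.2]
theta -0.32831667095034833 r 245.3783405274394
theta -1.0287737513064534 r 245.3208715132082
```

View pics/a15.png

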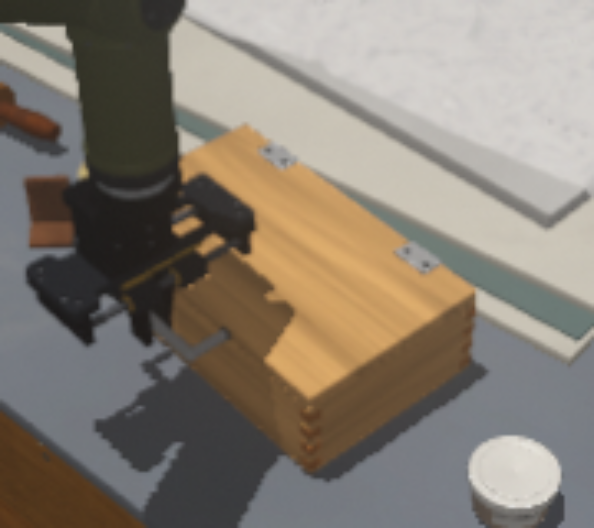

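The lid is shut, with about 18 N of contact pressing down. I open partly and rise clear.

```bash
python3 -m creep '[{"linear":[-0.003,0,-0.001],"twist":[0,0,0],"fingers":0.6},{"linear":[-0.003,0,-0.002],"twist":[0,0,0],"fingers":0.35},{"linear":[-0.003,0,-0.002],"twist":[0,0,0],"fingers":0.3},{"linear":[-0.003,0,-0.002],"twist":[0,0,0],"fingers":0.3},{"linear":[-0.02,0,-0.002],"twist":[0,0,0],"fingers":0.3},{"linear":[-0.05,0,-0.002],"twist":[0,0,0],"fingers":0.3},{"linear":[-0.08,0,-0.002],"twist":[0,0,0],"fingers":0.3},{"linear":[-0.12,0,-0.002],"twist":[0,0,0],"fingers":0.3}]'
python3 -m creep '[{"linear":[-0.03,0,0],"twist":[0,0,0],"fingers":0.3},{"linear":[-0.03,0.04,0],"twist":[0,0,0],"fingers":0.3},{"linear":[-0.03,0.08,0],"twist":[0,0,0],"fingers":0.3},{"linear":[-0.03,0.12,0],"twist":[0,0,0],"fingers":0.3},{"linear":[-0.03,0.15,0],"twist":[0,0,0],"fingers":0.3},{"linear":[-0.03,0.15,0],"twist":[0,0,0],"fingers":0.3}]'
python3 - <<'E'
from h import *
st()
im,W=cloud("scene"); cv2.imwrite("pics/a16.png",im[:,:,::-1])
q=(W-C0)@np.stack([cx,cy,cz],1)*1e3
m=(abs(q[...,0])<95)&(q[...,1]<0)&(q[...,1]>-155)&(q[...,2]>95)&(q[...,2]<140)
p=q[m]; print("lid z",np.median(p[:,2]),"slope",np.polyfit(p[:,0],p[:,2],1))
viewer.get_image("top")
for l in ("lid_bar","slip_cup","test_tile","tape"):print(l,[(c,round(r["conf"],2),np.round(r["centre"],4)) for c in ("scene","top") for r in nets.place_of(c,l)[:2]])
E
```

```text
time: 20.6
position: [0.4401, 0.0872, 0.2108]
tool_rot: [0.088, 1.57, -0.091]
ft_force: [0.1, 0.2, -0.3]
grip_width: 0.351
time: 21.1
position: [0.4571, 0.2445, 0.2407]
tool_rot: [0.083, 1.567, -0.08]
ft_force: [-1.3, 0.4, 0.2]
grip_width: 0.347
t 21.1 pos [0.4571 0.2445 0.2407] F [-1.3  0.4  0.2] w 0.347 q [-0.95  0.03  0.42  1.78 -0.01  1.33 -0.63]
lid z 106.00038277270663 slope [6.24872715e-04 1.05985065e+02]
lid_bar [('scene', 0.82, array([0.4427, 0.0909, 0.1013])), ('top', 0.97, array([0.4462, 0.0884, 0.1006]))]
slip_cup [('scene', 0.55, array([ 0.5626, -0.2312, -0.0022])), ('top', 0.91, array([ 0.5585, -0.2268,  0.0007]))]
test_tile [('scene', 0.54, array([ 0.5249,  0.3416, -0.0026])), ('scene', 0.3, array([0.5545, 0.2135, 0.0674]))]
tape [('scene', 0.66, array([0.6328, 0.3452, 0.0009])), ('top', 0.78, array([ 0.6228,  0.3372, -0.0008]))]
```

View pics/a16.png

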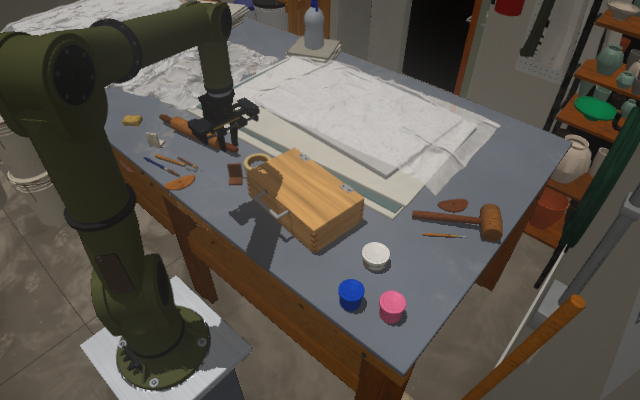

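The lid is flat and shut (slope 0.0006), the bar at (280, 212) is back where it started, nothing else has moved, and the arm is clear. I hand the job in.

```bash
python3 -c "
from bench import job; print(job.close_job())"
```

```text
the job is handed in; nothing more can be done
None
```

The tub is put away in the chest and the lid is shut. I handed the job in at about 21 s of the 72 s allowed; it reports no verdict.

- **Opening:** I lifted the lid by its bar until it met its stop. The stay looked straight and locked, and the lid stayed up after I let go.
- **Tub:** The white tub went onto the bay floor at about chest (-23, +52) mm. It looked upright in the pictures, clear of the stored tub at about y -59 mm.
- **Stay:** I pushed the thumb tab about 35 mm. The links bent, and the lid came down to about 1.29 rad and stayed there.
- **Closing:** I took the bar again and lowered the lid at about 0.8 rad/s, holding it the whole way down.

**Last checks:**
- The lid top measured flat at z 106 mm with slope 0.0006, and the bar was back at its starting position.
- The slip cup, test tile and tape were within about 5 mm of their first readings, which is the accuracy of the networks. The top camera missed the test tile at the end, so that one rests on the scene camera alone.
- The tool force was near zero, with the arm clear of everything.
- I couldn't see the two tubs in the chest once the lid was shut. The last views before that showed both standing undisturbed.

No check failed.

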